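# Reset the rings of an empty lever arch file

### The job

Two lever arch files lie open on the wiring bench; the rings of the empty one did not close properly and stand ajar. Lift the empty file's lever all the way up so that its rings spring wide open, then press the lever fully down again so that they close. Leave the lever of the file full of paper as it is.

Things in the scene. Friction and masses are not known exactly. Their poses are not given: they have to be found in the camera images.
- file_lever (a joint): Lever of the empty file (no block of paper on its rings): a flat bright metal strip 12 mm wide, 3 thick. rad: 0 = fully down, rings closed; 1.4 = fully up at its stop, rings wide open. Starts partly raised. Stiff: about 3 N at its roll moves it, and it stays where it is left.
- file_roll (a point): Centre of the roll at the free end of the empty file's lever, 70 mm from the hinge: metal, 12 mm diameter, 14 mm long, its length along the hinge axis; pinched on its two ends from above it turns between the fingers as the lever swings. With the lever down it is 34 mm above the bench, 29 mm or more above what lies below it; all clear 40 mm around but for its own lever. y: along the lever, outward.
- file_hinge (a point): Middle of that lever's hinge, 34 mm above the bench; the file is fixed. x = hinge axis, level, towards the spine; y = level, the way the lever points when down; z up. At joint value q the roll is 70 mm x cos q along y and 70 mm x sin q along z from here. The file is 3 mm boards, 474 (x) by 250 (y) mm. Rings, 67 mm high above the bench, at y = -8 and -88, x = -35 to 12 mm, tip to +x as they open.
- full_lever (a joint): The like lever of the other, full file, which has a white block of paper, 140 x 210 mm and 28 mm high, on its rings. Same size and values as the first; it is down (0) and is to be left so.

How it is judged:
By the outcome, as a careful person would: the job done as asked, in the order asked, and still so for the second after the job is handed in, with the robot touching nothing.
It also fails if it takes over 38 s, if anything falls off the work surface, if the arm or the gripper's body presses on something with over 40 N, if the wrist force passes 120 N, or if a joint passes its speed limit or range.

### The arm

A 7-joint arm with a two-finger parallel gripper is mounted at the origin on the work surface. World frame = base frame: x ahead of the robot, y to its left, z up, the work surface at z = 0. Lengths are in m, angles in rad, forces in N, time in s.
With the tool pointing down it reaches from about 0.425 to 0.925 m from the base axis. Payload 6.8 kg.
Tool frame: the origin (TCP) lies on the centre line of the jaws, within the pads' length; the fingertips stand 8 mm ahead of it and the grasp point (between the pads) lies 11 mm behind it (bot.tips_ahead is the distance from the TCP to the fingertips, in m); z points along the fingers, y is the line along which they close (so a half turn about z gives the same grasp; the last joint's range is limited). The gripper opens to 85 mm and grips with 20 to 120 N. Pads are 22 mm wide; open, the fingers measure 114 mm over their backs; the gripper's body (76 mm by 85 mm) begins 54 mm behind the grasp point. The pads swing forward as they close: fully open they stand 13 mm farther back than shut.
Start: joints at [1.116, 0.477, 0.022, 1.555, -0.011, 1.109, -0.083], TCP at [0.229, -0.635, 0.239] pointing down, gripper open.
Joint ranges: [-2.96, 2.96], [-0.34, 2.1], [-1.41, 1.46], [0.24, 2.44], [-1.37, 4.51], [0.17, 1.92], [-2.96, 2.96]. Speed limits (rad/s): [2.39, 2.39, 3.14, 3.14, 3.14, 3.14, 3.14].

### API

Orientations are given as a unit quaternion [w, x, y, z].
In Python, from station import bot gives the robot as it stands.
- The arm moves only by the tool send_rows, never from a script. Its argument "deltas" is text: rows parted by semicolons, each of 4 numbers parted by spaces: the shift along the tool's x, y, z in m, then the turn about the tool's z in degrees. In form: x y z spin; .... A call has 1 to 5 rows; each row is the pose to reach, as a shift and turn from the pose commanded when the call began, along the tool's axes at that moment; what a row does not reach only later rows make up. A row lasts 1/10 s, in which the tool goes at most 50 mm and 8.59 degrees, less where a joint would pass 70% of its speed; a pose out of reach is approached as far as the arm can. A call with a gripper value outside its range is refused whole. "claw" is the opening, from 0 (shut) to 1 (fully open), set as the call begins (left out, the last holds). The fingers move at their own pace and stop on an object; "force" is the grip in N (left out, the last holds). Time passes only in rows, so rows that repeat a pose let the fingers close. It gives the time, the measured TCP pose, the force, the opening and the grip force at its end, in the units of the state.
- bot.get_obs(): the state, without advancing time (a new reading comes with each control period).
- bot.read_camera(name): name is "side" or "top"; returns a dict with "img" (480x640x3 uint8, red, green, blue), "depth" (480x640 float32, m along the optical axis (not along the pixel's ray), 0 where there is no reading), "fx", "fy", "cx", "cy" (pixels), "dist_coeffs" ([k1, k2, p1, p2, k3] as OpenCV has them; the pictures are not rectified), "camera_from_world" (4x4, takes a point from world to camera coordinates). Camera axes: x right, y up, looking along -z (the intrinsics and any distortion apply to the point x, -y, -z); pixel columns grow to the right and rows downward; lengths in m; the calibration is good to about 2 mm. A picture is of the moment at which its call begins.
- bot.hand_in(): hands the job in; it is judged then, once.
Trained networks look in a picture, given as the dict that the camera call returned (one of the last four; its "shot" number tells which), for a name from the list of things; names that differ only in an ending like _2 or _b are one class to them, and where a whole thing is asked for, a point or a joint stands for the part that bears it (a point fixed in the world has none). Each returns a list of dicts, best first, with "confidence" (0 to 1); they miss things now and then, are a little off and sometimes report something else, mostly with a low value. They report only what shows in the picture. A call takes as long as a camera call.
- bot.masks_of(picture, query): "mask" (480x640 bool, what is visible of it).
- bot.landmark_of(picture, query): "xyz" ([x, y, z] in m, in world coordinates, good to about 4 mm: a listed point, or the origin of a listed thing).
The state is a dict: "t": time; "q": joint angles; "joint_vel": joint speeds; "joint_torque": joint torques, N m; "eef_pos": TCP position; "tool_rot": TCP orientation; "contact_force": force on the tool from outside, world axes, zero at the start; "torque": the same for the moment, N m; "gripper_width": opening from 0.0 (shut) to 1.0 (fully open); "grasp_force": force on a finger pad.
Only numpy, scipy, OpenCV 4.12 (cv2) and the standard library are available. Lean on these libraries where they do the work, as an engineer would, in place of code of your own. Each camera call takes 0.05 s, during which the arm holds its last target. There are 200 camera calls.

## Working session

There is one attempt and no reset: what is moved stays moved. The work goes in short steps, Python scripts to look and compute and a tool call to move; the robot and the scene stay as the last step left them, time stands still between calls to the robot, and variables do not carry over. Pictures are saved under pics/ and viewed, at most 10 in all, crops included, and the job is handed in when it is done.

Besides the shell and the picture viewer there is one more tool, called after "Request:" as name(argument=value, ...), one argument or row to a line, values as JSON. send_rows: Moves the arm, as the interface text tells. Its arguments: {"type":"object","properties":{"deltas":{"type":"string"},"claw":{"type":"number"},"force":{"type":"number"}},"required":["deltas"]}

```bash
mkdir -p pics; python3 - <<'E'
from station import bot
import cv2,numpy as np
o=bot.get_obs();print(o['t'],o['eef_pos'],o['tool_rot'],o['gripper_width'])
ims=[]
for n in("top","side"):
    p=bot.read_camera(n);ims.append(p['img'])
    for q in("file_roll","file_hinge","file_lever","full_lever"):
        for d in bot.landmark_of(p,q)[:3]:print(n,q,np.round(d['xyz'],4),round(d['confidence'],2))
    cv2.imwrite(f"pics/{n}.png",p['img'][:,:,::-1])
E
```

```text
0.0 [ 0.22920677 -0.63425351  0.23832016] [-9.23790216e-04  9.85002623e-01  1.72536725e-01 -2.39505087e-04] 1.0002863387762817
top file_roll [0.5401 0.3117 0.0626] 0.56
top file_hinge [0.5423 0.2446 0.0356] 0.77Traceback (most recent call last):
  File "<stdin>", line 8, in <module>
ValueError: it knows: file_hinge, file_roll
```

```bash
mkdir -p pics; python3 - <<'E'
from station import bot
import cv2,numpy as np
for n in("top","side"):
    p=bot.read_camera(n)
    for q in("file_roll","file_hinge"):
        for d in bot.landmark_of(p,q)[:3]:print(n,q,np.round(d['xyz'],4),round(d['confidence'],2))
    for q in("file_lever","full_lever"):
        for d in bot.masks_of(p,q)[:3]:
            m=d['mask'];v,u=np.nonzero(m);print(n,q,m.sum(),u.min(),u.max(),v.min(),v.max(),round(d['confidence'],2))
    cv2.imwrite(f"pics/{n}.png",p['img'][:,:,::-1])
E
```

```text
top file_roll [0.5433 0.3086 0.063 ] 0.73
top file_hinge [0.5426 0.2451 0.0348] 0.61
top file_lever 296 180 227 223 237 0.67
top full_lever 356 411 458 214 229 0.74
side file_roll [0.5432 0.3107 0.0667] 0.76
side file_hinge [0.5413 0.2448 0.0305] 0.62
side file_lever 316 227 260 321 348 0.65
side full_lever 152 313 335 184 206 0.59
```

View pics/top.png

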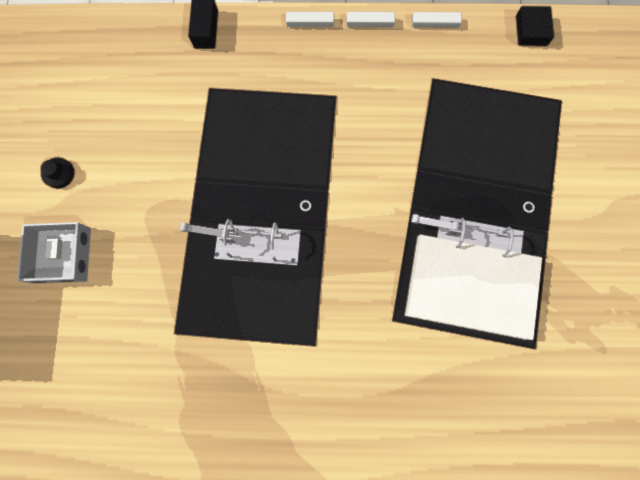

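View pics/side.png

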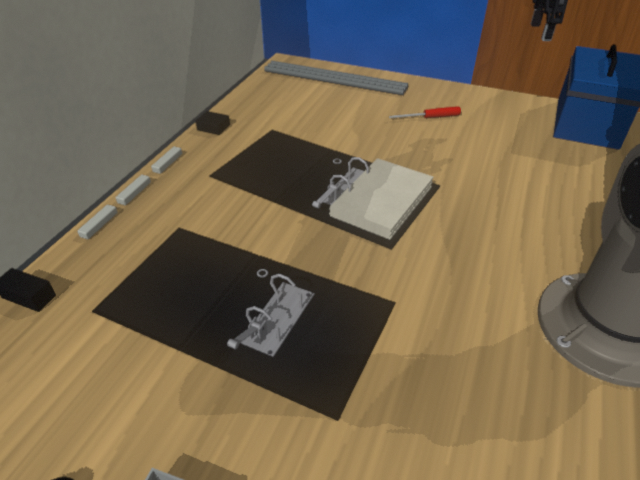

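The top view shows the empty file on the left, with its roll at about (183,227). The full file is on the right, with its roll at about (415,218). Next I'll measure the file's heading and refine the roll position.

```bash
cat > h.py <<'E'
from station import bot
import cv2,numpy as np
def cloud(p,mask):
    v,u=np.nonzero(mask&(p['depth']>0)); d=p['depth'][v,u]
    K=np.array([[p['fx'],0,p['cx']],[0,p['fy'],p['cy']],[0,0,1.]])
    n=cv2.undistortPoints(np.stack([u,v],1).astype(np.float64)[:,None],K,np.array(p['dist_coeffs']))[:,0]
    c=np.stack([n[:,0]*d,-n[:,1]*d,-d,np.ones_like(d)],1)
    return (c@np.linalg.inv(p['camera_from_world']).T)[:,:3]
E
python3 - <<'E'
from h import *
p=bot.read_camera("top")
m=(p['img'].max(2)<60); m[:,:170]=0;m[:,345:]=0;m[:85]=0;m[350:]=0
_,l,s,_=cv2.connectedComponentsWithStats(m.astype(np.uint8));k=1+s[1:,4].argmax()
c=cloud(p,l==k);c=c[c[:,2]<.015]
print(cv2.minAreaRect(c[:,:2].astype(np.float32)), np.median(c[:,2]))
for q in("file_lever",):
    for n in("top","side"):
        pp=bot.read_camera(n)
        d=bot.masks_of(pp,q)[0];c=cloud(pp,d['mask']);i=c[:,1].argsort();print(n);print(np.round(c[i][::12],3).tolist())
for n in("top","side")*2:
    pp=bot.read_camera(n)
    print([np.round(bot.landmark_of(pp,q)[0]['xyz'],4) for q in("file_roll","file_hinge")])
E
```

```text
((0.5960667729377747, 0.19553625583648682), (0.2478117048740387, 0.47125089168548584), 86.39486694335938) 0.004308101948780785
top
[[0.537, 0.237, 0.068], [0.536, 0.242, 0.039], [0.546, 0.246, 0.009], [0.543, 0.253, 0.039], [0.537, 0.256, 0.041], [0.548, 0.258, 0.04], [0.546, 0.261, 0.043], [0.545, 0.264, 0.046], [0.543, 0.267, 0.006], [0.539, 0.268, 0.047], [0.539, 0.271, 0.049], [0.546, 0.274, 0.048], [0.542, 0.277, 0.049], [0.545, 0.279, 0.004], [0.538, 0.281, 0.051], [0.54, 0.284, 0.053], [0.545, 0.286, 0.053], [0.546, 0.288, 0.057], [0.541, 0.29, 0.056], [0.547, 0.293, 0.06], [0.547, 0.295, 0.005], [0.561, 0.298, 0.005], [0.539, 0.3, 0.062], [0.548, 0.302, 0.006], [0.548, 0.305, 0.061], [0.551, 0.306, 0.063], [0.538, 0.308, 0.066], [0.539, 0.31, 0.07], [0.541, 0.311, 0.07], [0.55, 0.314, 0.069]]
side
[[0.547, 0.243, 0.039], [0.535, 0.247, 0.041], [0.545, 0.249, 0.039], [0.544, 0.25, 0.039], [0.537, 0.255, 0.037], [0.538, 0.259, 0.042], [0.542, 0.263, 0.044], [0.538, 0.266, 0.043], [0.54, 0.27, 0.046], [0.538, 0.274, 0.05], [0.548, 0.278, 0.049], [0.548, 0.282, 0.051], [0.538, 0.286, 0.054], [0.545, 0.29, 0.055], [0.542, 0.293, 0.058], [0.547, 0.296, 0.059], [0.538, 0.3, 0.061], [0.546, 0.306, 0.069], [0.546, 0.308, 0.07], [0.543, 0.31, 0.071], [0.538, 0.312, 0.066], [0.552, 0.314, 0.066], [0.541, 0.315, 0.07], [0.552, 0.315, 0.066]]
[array([0.54  , 0.3108, 0.0648]), array([0.5429, 0.2443, 0.0319])]
[array([0.5432, 0.314 , 0.068 ]), array([0.5398, 0.2466, 0.0305])]
[array([0.5438, 0.3107, 0.0663]), array([0.542 , 0.242 , 0.0373])]
[array([0.5446, 0.312 , 0.0698]), array([0.5446, 0.2438, 0.0338])]
```

Request:
send_rows(
  deltas="0.02 -0.014 0 -4; 0.057 -0.040 0 -11; 0.094 -0.066 0 -18; 0.131 -0.092 0 -25; 0.168 -0.118 0 -32",
  claw=0.5,
  force=40,
)

```text
t: 2.0
eef_pos: [0.3481, -0.4653, 0.2395]
tool_rot: [0.0, 0.898, 0.439, 0.0]
contact_force: [-0.1, -0.6, -0.8]
gripper_width: 0.498
grasp_force: 0.0
```

Request:
send_rows(
  deltas="0.044 -0.019 0 -7; 0.088 -0.038 0 -14; 0.132 -0.057 0 -21; 0.176 -0.076 0 -28; 0.22 -0.095 0 -34.3",
)

```text
t: 2.5
eef_pos: [0.4087, -0.2333, 0.2396]
tool_rot: [0.0, 0.729, 0.685, -0.0]
contact_force: [0.8, -0.2, 0.7]
gripper_width: 0.497
grasp_force: 0.0
```

Request:
send_rows(
  deltas="0.046 0.010 0 0; 0.092 0.020 0 0; 0.138 0.030 0 0; 0.184 0.040 0 0; 0.230 0.050 0 0",
)

```text
t: 3.0
eef_pos: [0.4741, -0.0072, 0.2397]
tool_rot: [0.001, 0.731, 0.683, 0.0]
contact_force: [0.2, -0.6, -0.1]
gripper_width: 0.498
grasp_force: 0.0
```

Request:
send_rows(
  deltas="0.046 0.008 0 0; 0.092 0.016 0 0; 0.138 0.024 0 0; 0.184 0.032 0 0; 0.230 0.042 0 0",
)

```text
t: 3.5
eef_pos: [0.5313, 0.2194, 0.2395]
tool_rot: [0.0, 0.731, 0.683, 0.0]
contact_force: [0.9, -1.1, -0.3]
gripper_width: 0.498
grasp_force: 0.0
```

Request:
send_rows(
  deltas="0.045 0.004 0 0; 0.088 0.0075 0.01 0; 0.088 0.0075 0.05 0; 0.088 0.0075 0.09 0; 0.088 0.0075 0.10 0",
)

```text
t: 4.0
eef_pos: [0.5421, 0.3033, 0.1349]
tool_rot: [-0.001, 0.73, 0.683, -0.004]
contact_force: [-1.2, -0.9, -0.2]
gripper_width: 0.502
grasp_force: 0.0
```

```bash
python3 - <<'E'
from h import *
o=bot.get_obs();print(o['t'],o['eef_pos'],o['tool_rot'])
p=bot.read_camera("side");cv2.imwrite("pics/s2.png",cv2.resize(p['img'][230:400,150:350,::-1],None,fx=3,fy=3))
t=bot.read_camera("top");cv2.imwrite("pics/t2.png",cv2.resize(t['img'][150:300,120:320,::-1],None,fx=3,fy=3))
for q in (p,t):
  for n in ("file_roll","file_hinge"):
    d=bot.landmark_of(q,n); print(n,[(np.round(e['xyz'],4),e['confidence']) for e in d[:1]])
E
```

```text
4.0 [0.54211179 0.30334454 0.13485102] [-5.97971163e-04  7.30160872e-01  6.83265169e-01 -3.66777846e-03]
file_roll [(array([0.5463, 0.3132, 0.0652]), 0.5)]
file_hinge [(array([0.541 , 0.2479, 0.0355]), 0.72)]
file_roll []
file_hinge []
```

View pics/s2.png

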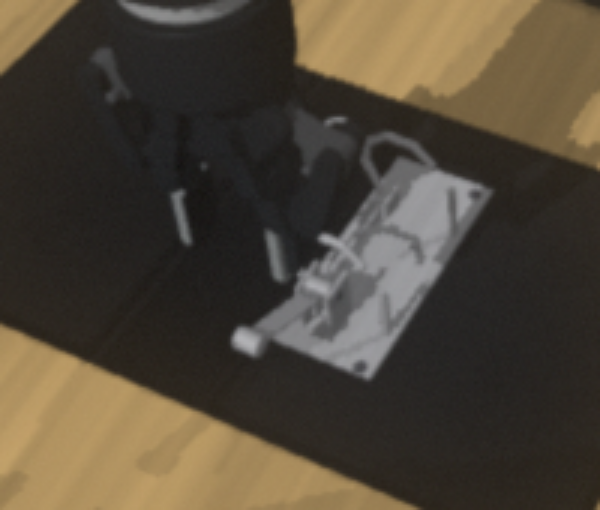

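View pics/t2.png

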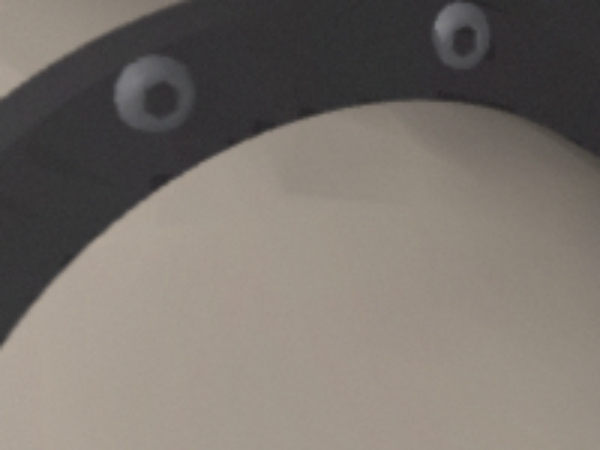

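The side crop shows the fingers straddling above the roll at about (248,340) in the crop. The lever is free and the top view is blocked by the arm. I'll lower the gripper now.

Request:
send_rows(
  deltas="0 0 0.01 0; 0 0 0.03 0; 0 0 0.05 0; 0 0 0.05 0; 0 0 0.05 0",
)

```text
t: 4.8
eef_pos: [0.5444, 0.3052, 0.0897]
tool_rot: [-0.0, 0.73, 0.683, 0.0]
contact_force: [-0.5, -0.1, 0.3]
gripper_width: 0.502
grasp_force: 0.0
```

Request:
send_rows(
  deltas="0.006 0 0.01 0; 0.006 0 0.025 0; 0.006 0 0.036 0; 0.006 0 0.036 0; 0.006 0 0.036 0",
)

```text
t: 5.3
eef_pos: [0.5445, 0.3109, 0.0527]
tool_rot: [-0.0, 0.73, 0.683, -0.001]
contact_force: [0.6, 0.0, 0.2]
gripper_width: 0.498
grasp_force: 0.0
```

```bash
python3 - <<'E'
from h import *
o=bot.get_obs();print(o['t'],o['eef_pos'],o['contact_force'])
p=bot.read_camera("side");cv2.imwrite("pics/s3.png",cv2.resize(p['img'][280:400,170:310,::-1],None,fx=5,fy=5,interpolation=cv2.INTER_CUBIC))
E
```

```text
5.3 [0.54445714 0.3108789  0.05274281] [0.62515355 0.04126472 0.19674043]
```

View pics/s3.png

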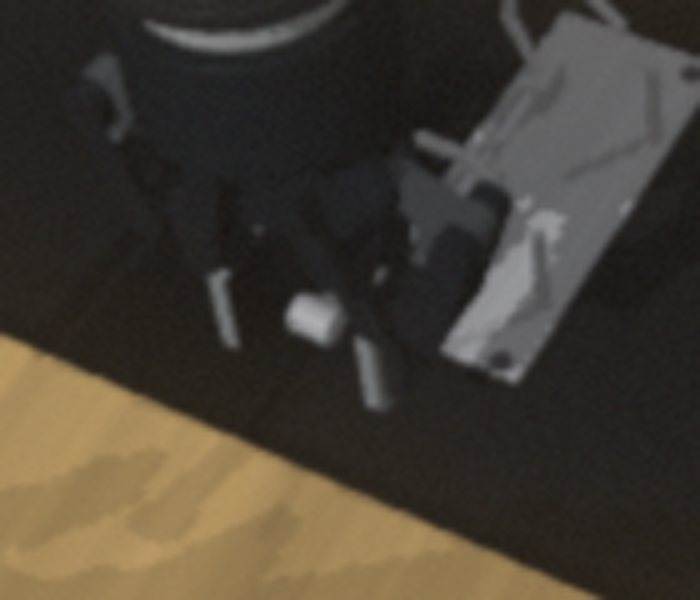

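The roll lies between the fingers at crop (315,318), with the pads at (222,310) and (370,372). I'll check the offset using depth.

```bash
python3 - <<'E'
from h import *
p=bot.read_camera("side")
yy,xx=np.mgrid[:480,:640]
for n,(u,v,r) in dict(roll=(233,343.6,4),left=(214.5,342,2.5),lefttip=(216.5,349,1.5),right=(244,354,2.5),rtip=(245.5,361,1.5)).items():
    c=cloud(p,np.hypot(xx-u,yy-v)<=r);print(n,np.round(np.median(c,0),4),np.round(np.percentile(c,[10,90],axis=0),3).tolist())
print([(np.round(e['xyz'],4),e['confidence']) for e in bot.landmark_of(p,"file_roll")[:1]])
E
```

```text
roll [0.5428 0.3125 0.0684] [[0.539, 0.309, 0.064], [0.547, 0.316, 0.07]]
left [0.5696 0.3203 0.0674] [[0.567, 0.319, 0.062], [0.573, 0.321, 0.072]]
lefttip [0.5808 0.307  0.0269] [[0.567, 0.293, 0.001], [0.594, 0.321, 0.053]]
right [0.5182 0.3232 0.0666] [[0.517, 0.32, 0.062], [0.521, 0.324, 0.071]]
rtip [0.5265 0.3093 0.0268] [[0.518, 0.297, 0.003], [0.539, 0.323, 0.053]]
[(array([0.5463, 0.3104, 0.0694]), 0.64)]
```

Request:
send_rows(
  deltas="-0.001 0 0 0; -0.001 0 0 0; -0.001 0 0 0; -0.001 0 0 0; -0.001 0 0 0",
  claw=0,
  force=40,
)

```text
t: 5.95
eef_pos: [0.5451, 0.31, 0.0536]
tool_rot: [0.0, 0.73, 0.683, 0.0]
contact_force: [0.8, -0.7, 2.7]
gripper_width: 0.15
grasp_force: 39.1
```

Request:
send_rows(
  deltas="-0.0033 0 -0.006 0; -0.0073 0 -0.0118 0; -0.0118 0 -0.0171 0; -0.0168 0 -0.022 0; -0.0223 0 -0.0264 0",
)

```text
t: 6.45
eef_pos: [0.5436, 0.2881, 0.0802]
tool_rot: [-0.0, 0.73, 0.683, 0.001]
contact_force: [4.3, 3.5, -6.9]
gripper_width: 0.152
grasp_force: 38.9
```

Request:
send_rows(
  deltas="-0.009 0 -0.0054 0; -0.0186 0 -0.0095 0; -0.0288 0 -0.012 0; -0.0335 0 -0.0126 0; -0.0345 0 -0.0126 0",
)

```text
t: 6.95
eef_pos: [0.5417, 0.2556, 0.0943]
tool_rot: [-0.001, 0.73, 0.683, 0.003]
contact_force: [2.2, 6.6, 1.1]
gripper_width: 0.143
grasp_force: 38.9
```

Request:
send_rows(
  deltas="-0.003 0 0 0; -0.005 0 0 0; -0.005 0 0 0",
)

```text
t: 7.25
eef_pos: [0.5415, 0.2517, 0.0948]
tool_rot: [-0.001, 0.73, 0.683, 0.003]
contact_force: [1.7, 5.6, 4.4]
gripper_width: 0.156
grasp_force: 38.9
```

```bash
python3 - <<'E'
from h import *
o=bot.get_obs();print(o['t'],o['eef_pos'],o['contact_force'])
p=bot.read_camera("side");cv2.imwrite("pics/s4.png",cv2.resize(p['img'][250:400,170:350,::-1],None,fx=4,fy=4,interpolation=cv2.INTER_CUBIC))
for n in ("file_roll","file_hinge"): print([(np.round(e['xyz'],4),e['confidence']) for e in bot.landmark_of(p,n)[:1]])
E
```

```text
7.25 [0.54145141 0.25167536 0.09476147] [1.65123565 5.63029957 4.37791073]
[(array([0.5401, 0.265 , 0.1093]), 0.44)]
[(array([0.5414, 0.2448, 0.0326]), 0.62)]
```

View pics/s4.png

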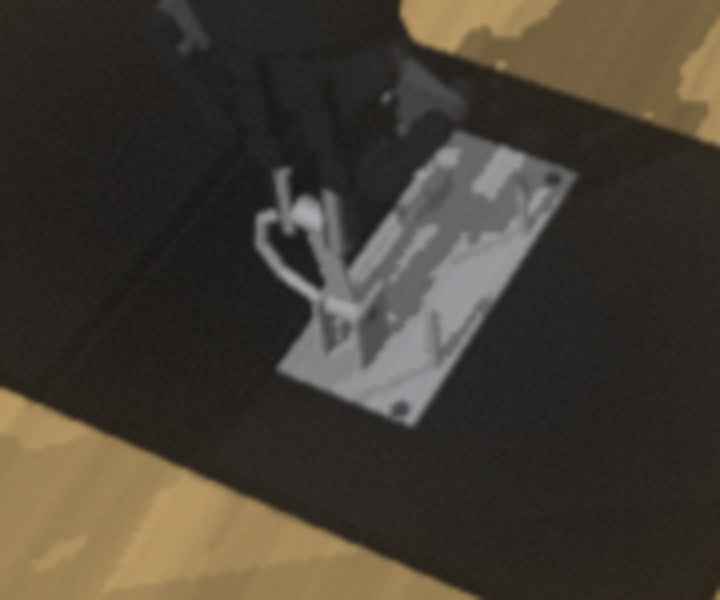

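Rings stand wide open, and the lever is near upright between the pads at about crop (320,230). I'll check its angle by depth.

```bash
python3 - <<'E'
from h import *
p=bot.read_camera("side")
yy,xx=np.mgrid[:480,:640]
for n,(x,y,r) in dict(roll=(305,213,2.5),l1=(322,240,1.5),l2=(330,258,1.5),l3=(338,280,1.5),padL=(285,205,1.5),padR=(335,225,2)).items():
    u=170+x/4;v=250+y/4
    c=cloud(p,np.hypot(xx-u,yy-v)<=r);print(n,np.round(np.median(c,0),4),np.round(np.percentile(c,[10,90],axis=0),3).tolist())
E
```

```text
roll [0.542  0.2634 0.1066] [[0.539, 0.262, 0.105], [0.545, 0.265, 0.11]]
l1 [0.5379 0.2609 0.0906] [[0.535, 0.257, 0.083], [0.542, 0.264, 0.096]]
l2 [0.5393 0.2552 0.0727] [[0.538, 0.255, 0.071], [0.54, 0.256, 0.075]]
l3 [0.5398 0.2516 0.0548] [[0.537, 0.25, 0.05], [0.542, 0.253, 0.059]]
padL [0.552  0.2619 0.1056] [[0.55, 0.261, 0.104], [0.554, 0.262, 0.108]]
padR [0.5301 0.2626 0.1044] [[0.529, 0.26, 0.1], [0.532, 0.264, 0.107]]
```

Request:
send_rows(
  deltas="0 0 0 0; -0.001 0 0 0; -0.003 0 0 0; -0.003 0 0 0",
  force=90,
)

```text
t: 7.85
eef_pos: [0.5414, 0.2506, 0.0951]
tool_rot: [-0.002, 0.73, 0.684, 0.005]
contact_force: [2.3, 9.4, 2.6]
gripper_width: 0.128
grasp_force: 88.0
```

The force rises with no motion, so the lever is at its stop. I'll re-centre the pads on the roll before swinging down.

Request:
send_rows(
  deltas="0 0 0 0; 0 0 0 0; 0 0 0 0; 0.006 0 0 0; 0.0125 0 0 0",
  claw=0.35,
  force=60,
)

```text
t: 8.35
eef_pos: [0.5411, 0.2578, 0.0922]
tool_rot: [0.0, 0.731, 0.683, -0.0]
contact_force: [-0.4, 0.6, 0.3]
gripper_width: 0.346
grasp_force: 0.0
```

Request:
send_rows(
  deltas="0 0 0 0; 0 0 0 0; 0 0 0 0; 0 0 0 0",
  claw=0,
  force=60,
)

```text
t: 8.75
eef_pos: [0.5419, 0.2594, 0.0927]
tool_rot: [-0.0, 0.73, 0.683, 0.002]
contact_force: [3.4, 5.4, -2.2]
gripper_width: 0.147
grasp_force: 58.4
```

Request:
send_rows(
  deltas="0.0102 0 0.0025 0; 0.0199 0 0.0066 0; 0.0288 0 0.012 0; 0.0369 0 0.0188 0; 0.0438 0 0.0266 0",
)

```text
t: 9.25
eef_pos: [0.5447, 0.3021, 0.0671]
tool_rot: [0.001, 0.73, 0.683, 0.0]
contact_force: [-0.8, -0.1, 12.2]
gripper_width: 0.144
grasp_force: 66.2
```

Request:
send_rows(
  deltas="0.0057 0 0.0088 0; 0.01 0 0.0184 0; 0.0129 0 0.0285 0; 0.0142 0 0.0389 0; 0.0142 0 0.045 0",
)

```text
t: 9.75
eef_pos: [0.5456, 0.317, 0.0215]
tool_rot: [0.0, 0.73, 0.683, 0.001]
contact_force: [-1.2, 3.5, 10.2]
gripper_width: 0.138
grasp_force: 76.4
```

Request:
send_rows(
  deltas="0 0 0 0; 0 0 0 0; 0 0 0 0; 0 0 -0.03 0; 0 0 -0.055 0",
  claw=0.4,
)

```text
t: 10.25
eef_pos: [0.5445, 0.3152, 0.076]
tool_rot: [-0.0, 0.73, 0.683, -0.001]
contact_force: [0.5, -0.4, -0.1]
gripper_width: 0.395
grasp_force: 0.0
```

Request:
send_rows(
  deltas="0 0 0 0; 0 0 0 0; 0 0 0 0; 0 0 0 0; 0 0 0.015 0",
  claw=0,
  force=30,
)

```text
t: 10.75
eef_pos: [0.5458, 0.3165, 0.0612]
tool_rot: [0.0, 0.73, 0.683, 0.001]
contact_force: [0.6, 1.1, 0.5]
gripper_width: 0.002
grasp_force: 0.0
```

Request:
send_rows(
  deltas="0 0 0.004 0; 0 0 0.008 0; 0 0 0.012 0; 0 0 0.013 0; 0 0 0.013 0",
)

```text
t: 11.25
eef_pos: [0.5448, 0.3165, 0.0479]
tool_rot: [-0.0, 0.73, 0.683, 0.0]
contact_force: [-1.6, 2.6, 3.6]
gripper_width: -0.002
grasp_force: 1.6
```

Contact came at z≈0.048, as expected with the lever fully down. I'll press a bit harder, then retreat.

Request:
send_rows(
  deltas="0 0 0.003 0; 0 0 0.005 0; 0 0 0.006 0; 0 0 0.006 0",
)

```text
t: 11.65
eef_pos: [0.5452, 0.3168, 0.0462]
tool_rot: [0.001, 0.73, 0.683, 0.001]
contact_force: [-11.6, -5.9, 37.7]
gripper_width: -0.001
grasp_force: 18.6
```

Request:
send_rows(
  deltas="0 0 -0.01 0; 0 0 -0.05 0; 0 0 -0.09 0; 0 0 -0.13 0; 0 0 -0.17 0",
)

```text
t: 12.15
eef_pos: [0.5448, 0.3147, 0.2126]
tool_rot: [0.0, 0.73, 0.683, -0.001]
contact_force: [0.6, -0.7, -0.4]
gripper_width: 0.001
grasp_force: 0.0
```

Request:
send_rows(
  deltas="-0.04 -0.01 0 0; -0.085 -0.02 0 0; -0.13 -0.03 0 0; -0.175 -0.035 0 0; -0.22 -0.04 0 0",
)

```text
t: 12.65
eef_pos: [0.4894, 0.0965, 0.2112]
tool_rot: [0.0, 0.73, 0.683, -0.001]
contact_force: [0.1, -0.4, 0.3]
gripper_width: -0.001
grasp_force: 0.0
```

```bash
python3 - <<'E'
from h import *
o=bot.get_obs();print(o['t'],o['eef_pos'],o['contact_force'])
p=bot.read_camera("side");cv2.imwrite("pics/s5.png",cv2.resize(p['img'][150:380,150:450,::-1],None,fx=2.5,fy=2.5,interpolation=cv2.INTER_CUBIC))
for n in ("file_roll","file_hinge"): print([(np.round(e['xyz'],4),e['confidence']) for e in bot.landmark_of(p,n)[:1]])
d=bot.masks_of(p,"file_lever")
if d:
    c=cloud(p,d[0]['mask']);print(np.round(c[c[:,1].argsort()][::15],3).tolist())
E
```

```text
12.65 [0.48935184 0.09645284 0.21124482] [ 0.05079244 -0.35785227  0.26284576]
[(array([0.5448, 0.3183, 0.0371]), 0.88)]
[(array([0.5403, 0.2407, 0.0338]), 0.92)]
[[0.544, 0.244, 0.04], [0.54, 0.248, 0.038], [0.541, 0.251, 0.036], [0.543, 0.254, 0.033], [0.538, 0.259, 0.037], [0.545, 0.264, 0.036], [0.543, 0.268, 0.035], [0.54, 0.272, 0.036], [0.54, 0.277, 0.034], [0.542, 0.28, 0.035], [0.539, 0.284, 0.036], [0.546, 0.288, 0.035], [0.546, 0.292, 0.035], [0.546, 0.295, 0.036], [0.539, 0.299, 0.034], [0.545, 0.303, 0.035], [0.54, 0.306, 0.035], [0.54, 0.31, 0.035], [0.542, 0.314, 0.039], [0.54, 0.317, 0.038], [0.544, 0.319, 0.039], [0.539, 0.321, 0.034], [0.539, 0.322, 0.038]]
```

View pics/s5.png

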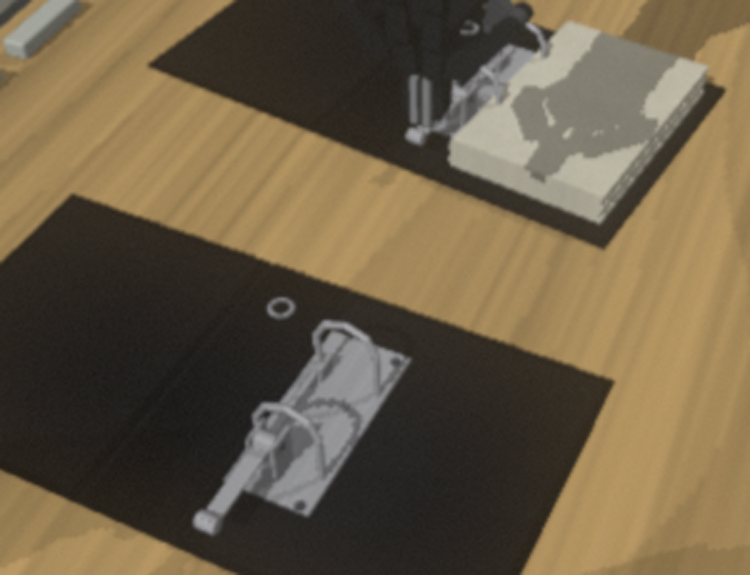

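The empty file's lever is level (z about 0.035 along its length, roll at crop (208,521)) and its rings are closed. The full file's lever hasn't moved, and the arm is clear at 0.2 m height.

```bash
python3 -c "
from station import bot
print(bot.hand_in())"
```

```text
the job is handed in; nothing more can be done
None
```

I lifted the empty file's lever to its upper stop, so its rings opened wide, then pressed it fully down so they closed; the full file's lever was left alone, and I handed the job in at about 13 s, with no verdict returned.

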